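Uncover the blotting tank and load the cassette

ROBOT

A 7-joint arm with a two-finger parallel gripper is mounted at the origin on the work surface. World frame = base frame: x ahead of the robot, y to its left, z up, the work surface at z = 0. Lengths are in m, angles in rad, forces in N, time in s.
With the tool pointing down it reaches from about 0.425 to 0.875 m from the base axis. Payload 4.7 kg.
Tool frame: the origin (TCP) lies between the finger pads, 19 mm behind the fingertips; this is the grasp point; y points along the fingers, x is the direction in which the jaws open and shut, and the axes are right-handed (so a half turn about y gives the same grasp; the last joint's range is limited). The gripper opens to 87 mm and grips with 3 to 60 N. Pads are 19 mm wide; open, the fingers measure 117 mm over their backs; the gripper's body (75 mm by 190 mm) begins 51 mm behind the grasp point.
Start: joints at [1.149, 0.321, -0.07, 1.45, 0.023, 1.371, -0.057], TCP at [0.274, -0.589, 0.241] pointing down, gripper open.
Joint ranges: [-2.86, 2.86], [-0.3, 2.09], [-1.38, 1.24], [0.06, 2.45], [-1.56, 4.7], [0.09, 2.05], [-2.69, 2.69]. Speed limits (rad/s): [2.57, 2.57, 3.14, 3.14, 3.14, 3.14, 3.14].

INTERFACE

Orientations are given as a rotation vector (axis times angle).
In Python, from bench import ctrl, get_image, workorder gives the robot as it stands.
- The arm moves only by the tool drive_tool, never from a script. Its argument "increments" is text: rows parted by semicolons, each of 5 numbers parted by spaces: the shift along the tool's x, y, z in mm, then the turn about the tool's y in degrees, then the closure in counts, from 0 (fully open) to 255 (shut). In form: tx ty tz yaw fingers; .... A call has 1 to 20 rows; each row shifts and turns the commanded pose from where the row before left it, along the tool's axes as they then stand; what a row does not reach is not made up. A row lasts 1/8 s, in which the tool goes at most 62.5 mm and 10.7 degrees, less where a joint would pass 70% of its speed; a pose out of reach is approached as far as the arm can. A call is refused whole if a number of a shift passes 62.5 or a number of a turn 10.7, either way. A call with a gripper value outside its range is refused whole. The fingers move at their own pace and stop on an object; "squeeze" is the grip in N (left out, the last holds). Time passes only in rows, so rows that do not move let the fingers close. It gives the time, the measured TCP pose, the force and the opening at its end, in the units of the state.
- ctrl.get_state(): the state, without advancing time (a new reading comes with each control period).
- get_image(name): name is "scene" or "top"; returns a dict with "img" (400x640x3 uint8, red, green, blue), "mtx" (3x3 intrinsics, pixels), "camera_from_world" (4x4, takes a point from world to camera coordinates). Camera axes: x right, y up, looking along -z (the intrinsics and any distortion apply to the point x, -y, -z); pixel columns grow to the right and rows downward; lengths in m; the calibration is good to about 2 mm. A picture is of the moment at which its call begins. There is no depth.
- workorder.close_job(): hands the job in, once; it reports no verdict.
The state is a dict: "time": time; "joint_positions": joint angles; "qd": joint speeds; "joint_torque": joint torques, N m; "position": TCP position; "tool_rot": TCP orientation; "ft_force": force on the tool from outside, world axes, zero at the start; "torque": the same for the moment, N m; "grip_width": opening from 0.0 (shut) to 1.0 (fully open).
Only numpy, scipy, OpenCV 4.12 (cv2) and the standard library are available. Lean on these libraries where they do the work, as an engineer would, in place of code of your own. Each camera call takes 0.05 s, during which the arm holds its last target.

TASK

Lift the loose hood cover off the blotting tank and lay it flat, handle up, on the floor of the shallow tray. Then take the cassette from its stand and stand it upright in the tank's slot, fully down on the tank floor. Set both down rather than dropping them, and leave the bottle, the beaker and the jar where they are.

Things in the scene. Friction and masses are not known exactly. Their poses are not given: they have to be found in the camera images.
- tank: Fixed open-topped cream plastic blotting tank, 130 mm long (its x) by 90 wide (its y) by 90 tall, walls 4 mm, floor 6 mm thick; an outside ledge at height 78 mm (146 x 106 mm over all) carries the cover. Origin: centre of the underside; z up. Two black sockets on its -y side are only looks.
- tank_slot (a point): Middle of the slot, on the tank's inner floor, 6 mm above the bench; axes as the tank's. Two pairs of cream ribs, one at each end (46 to 61 mm from the middle along x), leave an upright gap 14 mm wide across y, flaring to 26 mm between 74 and 88 mm above the bench. The cassette's ends go down between the ribs; 122 mm between the inner end walls.
- cover: Loose cream plastic hood, open below, 144 x 104 mm (x, y), 52 mm tall without its handle, walls 3 mm, about 0.2 kg. At the start its skirt stands on the tank's outside ledge, round the rim (4 mm of play each side), reaching 12 mm below the rim; it hides the slot. Origin: centre of the skirt's lower edge; x along its long side; z up to the handle.
- cover_grip (a point): On the cover's handle, a black ridge in the middle of its top, 60 mm long (cover's x), 14 mm thick (y), 30 mm high. The point lies in its middle, 74 mm above the skirt's lower edge, 22 mm above the top plate and 8 mm below the ridge's top: a good TCP height for a grip from above across y. Axes as the cover's.
- tray: Fixed shallow white open tray, 208 mm long (its x) by 164 mm wide (its y), rim 18 mm high, walls 4 mm. Origin: centre of the underside.
- tray_in (a point): Centre of the tray's inner floor (200 x 156 mm, 4 mm above the bench); axes as the tray's.
- stand: Fixed white low stand on the bench, base 150 x 80 x 10 mm, with an upright end plate and two cream ribs at each end that hold the cassette upright in a gap 14 mm wide (ribs to about 60 mm high). Origin: centre of the underside; x along the cassette.
- cassette: Loose black flat cassette with white grid openings, standing upright in the stand (10 mm above the bench): body 112 mm wide (its x), 10 mm thick (its y), 80 mm tall, with a grip tab on top. About 0.12 kg. Origin: centre of its lower edge; z up. Either face may look either way.
- cassette_tab (a point): In the tab on the cassette's top edge: tab 34 mm wide (x), 10 mm thick (y), from 80 to 110 mm above the cassette's lower edge; the point lies at 104 mm, in the middle: a good TCP height for a grip from above across y. Axes as the cassette's.
- bottle: Bystander: loose capped glass bottle, 64 mm across, 150 mm tall. Origin: centre of the underside.
- beaker: Bystander: loose open glass beaker, 68 mm across, 85 mm tall. Origin: centre of the underside.
- jar: Bystander: loose white jar, 60 mm across, 80 mm tall. Origin: centre of the underside.
Things that resemble listed ones, but are neither listed nor needed, are in the scene too. What is shaped like the cover but green or purple is not meant.

How it is judged:
On the way, in this order (a step that is already met when the one before it is completed fails the run):
1. the cover lies flat, handle up, on the tray's floor, let go (z of cover in the frame of tray_in between -0.004 and 0.004 m and x of cover in the frame of tray_in between -0.05 and 0.05 m and y of cover in the frame of tray_in between -0.05 and 0.05 m and angle between cover's own z axis and vertical below 0.06 rad and linear speed of cover below 0.02 m/s and contact force between the fingers and cover below 0.1 N), for 0.2 s.
2. the cassette stands upright in the tank's slot, down on the floor (z of cassette in the frame of tank_slot between -0.004 and 0.004 m and x of cassette in the frame of tank_slot between -0.009 and 0.009 m and y of cassette in the frame of tank_slot between -0.005 and 0.005 m and angle between the x axis of cassette and the x axis of tank, either way round below 0.12 rad and angle between cassette's own z axis and vertical below 0.1 rad and linear speed of cassette below 0.02 m/s), for 0.2 s.
At the end, for the whole second after the job is handed in: Cover at rest on the tray floor (within 4 mm in height, 50 mm of the centre each way, handle up, tilt < 0.06 rad). Cassette at rest in the tank's slot, down on the floor within 4 mm, within 9 mm of the middle lengthwise and 5 mm across, in line within 0.12 rad, upright within 0.1 rad. Both released (all of step 1 and all of step 2 and contact force between the fingers and cassette below 0.1 N); the robot touches nothing.
It fails at once if the cover is dropped (faster than 0.7 m/s while not held) (linear speed of cover above 0.7 m/s and contact force between the fingers and cover below 0.1 N).
It fails at once if the cassette is dropped (faster than 0.7 m/s while not held) (linear speed of cassette above 0.7 m/s and contact force between the fingers and cassette below 0.1 N).
It fails at once if the bottle is pushed more than 30 mm or tipped over (distance of bottle from where it was at the start of the episode above 0.03 m or angle between bottle's own z axis and vertical above 0.5 rad).
It fails at once if the beaker is pushed more than 30 mm or tipped over (distance of beaker from where it was at the start of the episode above 0.03 m or angle between beaker's own z axis and vertical above 0.5 rad).
It fails at once if the jar is pushed more than 30 mm or tipped over (distance of jar from where it was at the start of the episode above 0.03 m or angle between jar's own z axis and vertical above 0.5 rad).
It also fails if it takes over 72 s, if anything falls off the work surface, if the arm or the gripper's body presses on something with over 40 N, if the wrist force passes 120 N, or if a joint passes its speed limit or range.

## Working session

There is one attempt and no reset: what is moved stays moved. The work goes in short steps, Python scripts to look and compute and a tool call to move; the robot and the scene stay as the last step left them, time stands still between calls to the robot, and variables do not carry over. Pictures are saved under pics/ and viewed, and the job is handed in when it is done.

Besides the shell and the picture viewer there is one more tool, called after "Request:" as name(argument=value, ...), one argument or row to a line, values as JSON. drive_tool: Moves the arm, as the interface text tells. Its arguments: {"type":"object","properties":{"increments":{"type":"string"},"squeeze":{"type":"number"}},"required":["increments"]}

```bash
ls; mkdir -p pics; python3 - <<'E'
from bench import ctrl,get_image,workorder
import cv2,numpy as np
print(ctrl.get_state())
for n in("scene","top"):
    d=get_image(n); cv2.imwrite(f"pics/{n}0.png",d["img"][:,:,::-1]); print(n,d["mtx"],d["camera_from_world"],[k for k in d])
    np.savez(f"pics/{n}0.npz",**{k:d[k] for k in("img","mtx","camera_from_world")})
E
```

```text
pics
{'time': 0.0, 'joint_positions': array([ 1.14911441,  0.321818  , -0.07009592,  1.45166305,  0.02263017,
        1.37078437, -0.05691579]), 'qd': array([9.18627419e-05, 1.67650177e-03, 2.92864771e-04, 2.48632507e-04,
       2.84399251e-05, 4.28613247e-04, 8.93957271e-04]), 'joint_torque': array([ 2.41714934e-04, -4.91285098e+01, -4.03567208e-01, -3.12526131e+01,
       -6.37806044e-02,  4.37191303e-02,  1.61109811e-04]), 'position': array([ 0.2741163 , -0.58881158,  0.24017082]), 'tool_rot': array([-1.38348684,  0.88371473, -0.88100153]), 'ft_force': array([ 0.17968897,  0.2491344 , -0.56775655]), 'torque': array([-0.00205673,  0.0003808 ,  0.02782866]), 'grip_width': 1.0021586158982456}
scene [[513.37648253   0.         330.21672241]
 [  0.         513.37648253 201.25725218]
 [  0.           0.           1.        ]] [[ 0.43128163  0.90204026 -0.01787518 -0.2363767 ]
 [-0.62520878  0.31309036  0.71490447  0.26395597]
 [ 0.65046916 -0.29714945  0.69899361 -1.50700072]
 [ 0.          0.          0.          1.        ]] ['img', 'mtx', 'camera_from_world']
top [[494.88146958   0.         325.50749263]
 [  0.         494.88146958 188.83044253]
 [  0.           0.           1.        ]] [[ 0.01288869 -0.99965346  0.02295295 -0.0314162 ]
 [ 0.99654769  0.01472469  0.08170611 -0.58322825]
 [-0.08201577  0.02182063  0.99639213 -1.30553201]
 [ 0.          0.          0.          1.        ]] ['img', 'mtx', 'camera_from_world']
```

View pics/scene0.png

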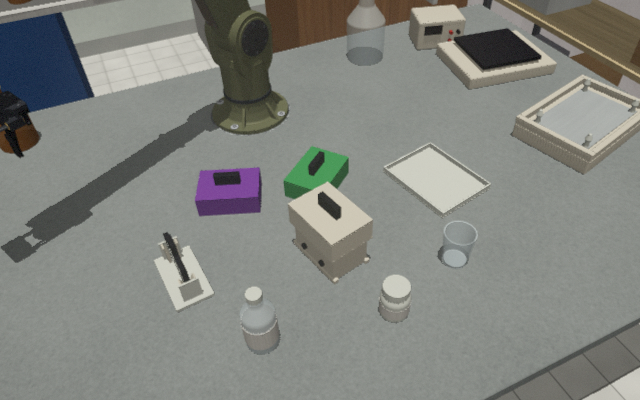

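View pics/top0.png

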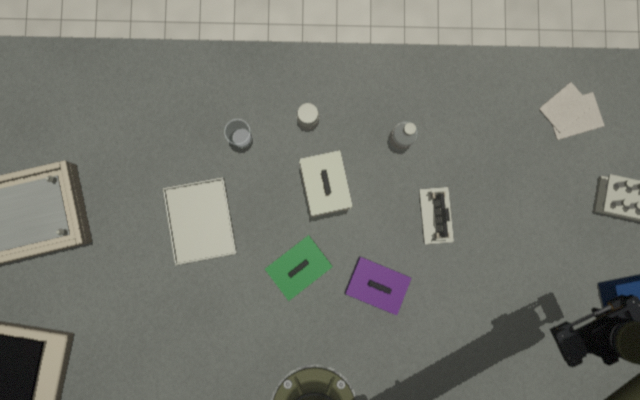

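Cream cover with black ridge: scene (330,205) and top (326,183). Lookalikes: green hood at scene (317,175) / top (299,268), and purple hood at scene (229,190) / top (379,286). The cream one is the one to take. The tray is the white shallow one at scene (437,178) / top (200,221), not the large cream trays on the left of the top view. The stand and cassette are at scene (180,265) / top (437,215). Next I'll check these in close crops.

```bash
python3 - <<'E'
import cv2,numpy as np
def crop(n,x0,x1,y0,y1,s):
    im=np.load(f"pics/{n}0.npz")["img"][y0:y1,x0:x1,::-1]
    return cv2.resize(im,None,fx=s,fy=s,interpolation=cv2.INTER_CUBIC)
a=crop("scene",280,380,175,285,4);b=crop("scene",140,230,225,315,4)
c=crop("top",285,365,140,230,4);d=crop("top",405,475,170,260,4)
def pad(i,h=440,w=400): 
    o=np.zeros((h,w,3),np.uint8);o[:min(h,i.shape[0]),:min(w,i.shape[1])]=i[:h,:w];return o
cv2.imwrite("pics/c1.png",np.hstack([pad(a),pad(b)]))
cv2.imwrite("pics/c2.png",np.hstack([pad(c),pad(d)]))
cv2.imwrite("pics/c3.png",np.hstack([pad(crop("top",155,245,170,275,4)),pad(crop("scene",375,500,135,220,3))]))
E
```

```text
(no output)
```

View pics/c1.png

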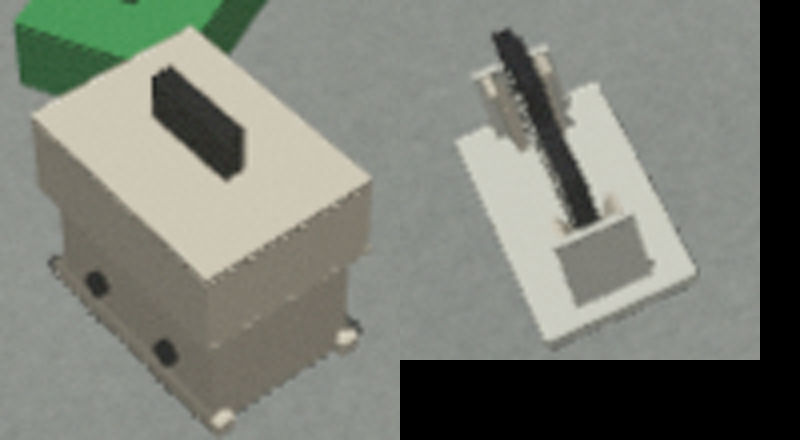

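View pics/c2.png

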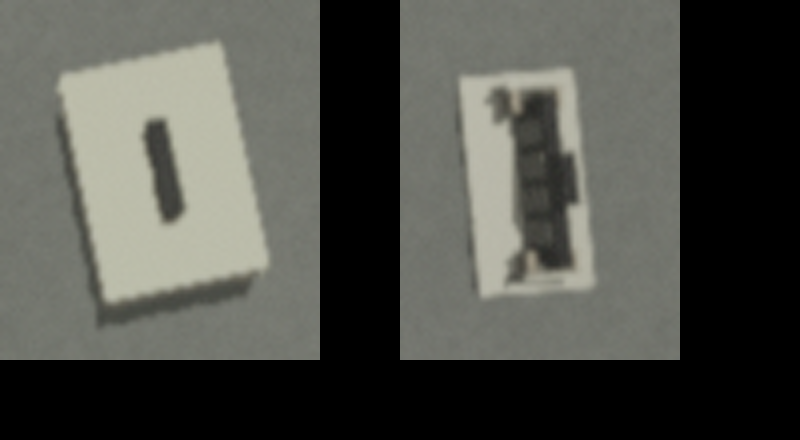

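View pics/c3.png

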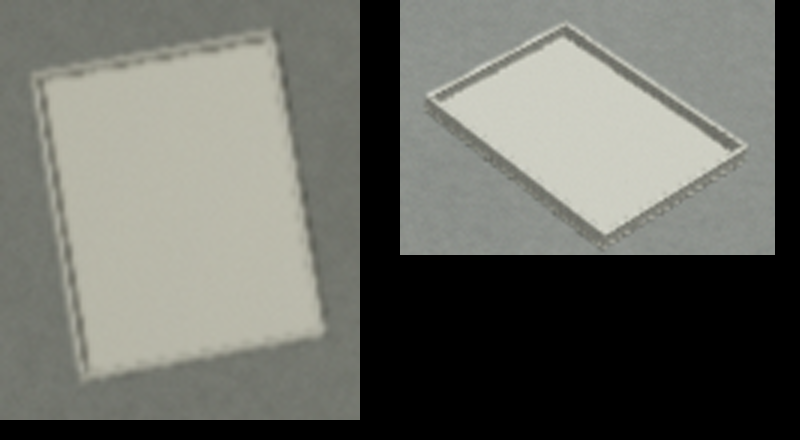

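```bash
python3 - <<'E'
import cv2,numpy as np
def crop(n,x0,x1,y0,y1,s):
    im=np.load(f"pics/{n}0.npz")["img"][y0:y1,x0:x1,::-1].astype(float)
    im=np.clip(im*1.6,0,255).astype(np.uint8)
    return cv2.resize(im,None,fx=s,fy=s,interpolation=cv2.INTER_CUBIC)
a=crop("scene",155,195,228,288,10);b=crop("top",420,460,185,245,10)
cv2.imwrite("pics/c4.png",np.hstack([a,b]))
E
```

```text
(no output)
```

View pics/c4.png

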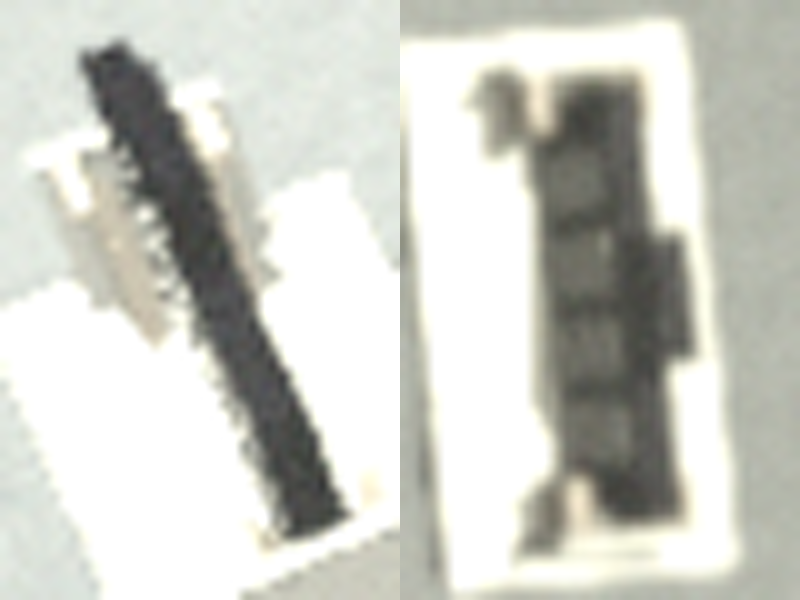

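```bash
cat > h.py <<'E'
import cv2,numpy as np
def cal(n,k=0):
    d=np.load(f"pics/{n}{k}.npz"); K=d["mtx"];T=np.diag([1,-1,-1,1.])@d["camera_from_world"]
    return K,T
C={n:cal(n) for n in("scene","top")}
P={n:K@T[:3] for n,(K,T) in C.items()}
def full(c,o,s): return (np.array(c,float)+.5)/s-.5+np.array(o)
def tri(s,t):
    X=cv2.triangulatePoints(P["scene"],P["top"],np.array(s,float).T,np.array(t,float).T);return (X[:3]/X[3]).T
def plane(n,p,z):
    K,T=C[n];p=np.atleast_2d(p);r=np.c_[p,np.ones(len(p))]@np.linalg.inv(K).T@T[:3,:3]
    c=-T[:3,:3].T@T[:3,3];return c+r*((z-c[2])/r[:,2])[:,None]
def proj(n,X):
    x=np.c_[np.atleast_2d(X),np.ones(len(np.atleast_2d(X)))]@P[n].T;return x[:,:2]/x[:,2:]
E
python3 - <<'E'
from h import *
np.set_printoptions(precision=4,suppress=True)
def rep(nm,s,t):
    X=tri(s,t);e=np.abs(proj("top",X)-t).max(1)
    print(nm,"\n",X,"reproj",e,"mean",X.mean(0));return X
s=full([(208,280),(35,117),(190,27),(371,180)],(280,175),4)
t=full([(220,42),(268,267),(105,303),(60,75)],(285,140),4)
X=rep("cover top",s,t)
v=(X[0]-X[1]+X[3]-X[2]);print("long ang",np.degrees(np.arctan2(v[1],v[0])),np.linalg.norm(np.diff(X,axis=0),axis=1))
# handle top
s=full([(161,70),(235,135)],(280,175),4);t=full([(174,217),(155,121)],(285,140),4)
X=rep("handle",s,t);v=X[1]-X[0];print(np.degrees(np.arctan2(v[1],v[0])),np.linalg.norm(v))
# tray rim: scene top,left,bottom,right ; top view
s=full([(165,22),(27,97),(205,238),(347,147)],(375,135),3)
t=full([(82,381),(326,333),(270,32),(34,74)],(155,170),4)
# scene left=low y lowx -> top lower right ; top=low x high y-> lower left; bottom= high x low y -> upper right; right-> upper left
X=rep("tray",s,t);v=X[2]-X[1]+X[3]-X[0];print(np.degrees(np.arctan2(v[1],v[0])),np.linalg.norm(np.diff(X,axis=0),axis=1))
# cassette tab low-x end
s=full([(108,48)],(155,228),10);t=full([(272,355)],(420,185),10)
rep("tab end",s,t)
for z in(.12,.114):
  A=plane("top",full([(290,240),(297,352),(268,297)],(420,185),10),z);print("tab plane",z,A)
B=plane("top",full([(240,75),(285,515)],(420,185),10),.09);v=B[0]-B[1];print("body edge",B,np.degrees(np.arctan2(v[1],v[0])),np.linalg.norm(v))
E=plane("top",full([(0,40),(285,25),(335,570),(50,590)],(420,185),10),.01);print("stand base",E,E.mean(0));v=E[1]-E[2];print(np.degrees(np.arctan2(v[1],v[0])))
E
```

```text
cover top 
 [[ 0.6725 -0.0545  0.1289]
 [ 0.5328 -0.0856  0.1268]
 [ 0.5089  0.0141  0.1287]
 [ 0.6502  0.0448  0.1293]] reproj [0.1871 0.2995 0.0222 0.2247] mean [ 0.5911 -0.0203  0.1284]
long ang 12.394254986026894 [0.1431 0.1025 0.1446]
handle 
 [[ 0.5607 -0.0264  0.1581]
 [ 0.6188 -0.014   0.1588]] reproj [0.2196 0.2713] mean [ 0.5897 -0.0202  0.1585]
12.02543822036324 0.05941654786076094
tray 
 [[0.3767 0.3736 0.0163]
 [0.4103 0.2138 0.0164]
 [0.611  0.2566 0.0118]
 [0.5802 0.413  0.0167]] reproj [0.3537 0.5114 0.0889 0.2921] mean [0.4946 0.3142 0.0153]
11.497339489976536 [0.1633 0.2053 0.1594]
tab end 
 [[ 0.5012 -0.3259  0.1274]] reproj [1.311] mean [ 0.5012 -0.3259  0.1274]
tab plane 0.12 [[ 0.5308 -0.3294  0.12  ]
 [ 0.5029 -0.331   0.12  ]
 [ 0.5165 -0.3238  0.12  ]]
tab plane 0.114 [[ 0.5311 -0.331   0.114 ]
 [ 0.503  -0.3326  0.114 ]
 [ 0.5167 -0.3254  0.114 ]]
body edge [[ 0.5744 -0.325   0.09  ]
 [ 0.4621 -0.3358  0.09  ]] 5.482221272401226 0.11280962651611591
stand base [[ 0.5893 -0.2802  0.01  ]
 [ 0.5946 -0.3585  0.01  ]
 [ 0.4466 -0.371   0.01  ]
 [ 0.4403 -0.2934  0.01  ]] [ 0.5177 -0.3258  0.01  ]
4.834596641697781
```

```bash
cat >> h.py <<'E'
from scipy.spatial.transform import Rotation as Ro
def go(target,ang,verbose=True):
    """ang: direction of object's x axis (deg); jaw x must be perpendicular."""
    from bench import ctrl
    s=ctrl.get_state();R=Ro.from_rotvec(s["tool_rot"]).as_matrix();p=np.array(s["position"])
    d=R.T@(np.array(target)-p)*1000
    j=np.degrees(np.arctan2(R[1,0],R[0,0]))
    y=[(-(ang+k-j)+180)%360-180 for k in(90,-90)]   # tool y down: turn about it is opposite of world z
    print("t",round(s["time"],2),"pos",p.round(4),"down",R[:,1].round(4),"jaw",round(j,2),"q7",round(s["joint_positions"][6],3),"q1",round(s["joint_positions"][0],3))
    print("F",np.round(s["ft_force"],2),"grip",round(s["grip_width"],3))
    print("tool-frame mm",d.round(1),"world mm",((np.array(target)-p)*1000).round(1),"yaw",np.round(y,1)); return R
E
python3 - <<'E'
from h import *
R=go([.591,-.0203,.152],12.2);print(R.round(3))
print("bottle",plane("top",[(404,129)],.15),"bottle base scene",plane("scene",[(262,340)],0),"jar",plane("top",[(308,115)],.08),"beaker",plane("top",[(238,135)],.04))
E
```

```text
t 0.1 pos [ 0.2742 -0.5889  0.2403] down [-8.0e-04  1.5e-03 -1.0e+00] jaw -65.03 q7 -0.057 q1 1.149
F [-0.95 -0.3   0.96] grip 1.001
tool-frame mm [-381.5   88.9  527.2] world mm [316.8 568.6 -88.3] yaw [-167.2   12.8]
[[ 0.422 -0.001  0.907]
 [-0.907  0.002  0.422]
 [-0.002 -1.    -0.   ]]
bottle [[ 0.72410457 -0.21223129  0.15      ]] bottle base scene [[ 0.72620298 -0.22761071  0.        ]] jar [[0.77120171 0.02595243 0.08      ]] beaker [[0.72294761 0.21236189 0.04      ]]
```

Request:
drive_tool(
  increments="0 0 0 6.4 0; 0 0 0 6.4 0; -15 0 13 0 0; -34 0 30 0 0; -40 0 35 0 0; -40 0 35 0 0; -40 0 35 0 0; -40 0 35 0 0; -40 0 35 0 0; -40 0 35 0 0; -40 0 35 0 0; -40 0 35 0 0; -40 0 35 0 0; -40 0 35 0 0; -30 0 28 0 0; -10 0 9 0 0; 0 0 0 0 0; 0 0 0 0 0",
)

```text
time: 2.35
position: [0.5909, -0.0225, 0.2411]
tool_rot: [-1.303, 1.053, -1.053]
ft_force: [-0.5, -0.8, 0.1]
grip_width: 1.002
```

```bash
python3 - <<'E'
from h import *
go([.591,-.0203,.152],12.2)
E
```

```text
t 2.35 pos [ 0.5909 -0.0225  0.2411] down [-8.0e-04 -1.5e-03 -1.0e+00] jaw -77.93 q7 -1.457 q1 0.428
F [-0.55 -0.83  0.12] grip 1.002
tool-frame mm [-2.2 89.1  0.6] world mm [  0.1   2.2 -89.1] yaw [ 1.799e+02 -1.000e-01]
```

Request:
drive_tool(
  increments="-2.2 20 0 0 0; 0 25 0 0 0; 0 20 0 0 0; 0 14 0 0 0; 0 10 0 0 0; 0 0 0 0 0; 0 0 0 0 255; 0 0 0 0 255; 0 0 0 0 255; 0 0 0 0 255; 0 0 0 0 255; 0 0 0 0 255; 0 0 0 0 255",
  squeeze=25,
)

```text
time: 3.98
position: [0.5911, -0.0185, 0.1522]
tool_rot: [-1.302, 1.051, -1.051]
ft_force: [1.1, -0.1, 0.9]
grip_width: 0.288
```

Request:
drive_tool(
  increments="0 0 0 0 255; 0 0 0 0 255; 0 0 0 0 255; 0 0 0 0 255; 0 0 0 0 255",
  squeeze=25,
)

```text
time: 4.6
position: [0.5912, -0.0186, 0.1522]
tool_rot: [-1.302, 1.051, -1.051]
ft_force: [0.3, -0.0, -0.4]
grip_width: 0.162
```

Request:
drive_tool(
  increments="0 -5 0 0 255; 0 -8 0 0 255; 0 -12 0 0 255; 0 -15 0 0 255; 0 -15 0 0 255; 0 -15 0 0 255; 0 -10 0 0 255; 0 -5 0 0 255; 0 0 0 0 255; 0 0 0 0 255",
)

```text
time: 5.85
position: [0.5908, -0.0185, 0.2366]
tool_rot: [-1.303, 1.052, -1.051]
ft_force: [-0.5, -0.5, -2.2]
grip_width: 0.159
```

```bash
python3 - <<'E'
from h import *
from bench import get_image
go([.4946,.3142,.160],11.7)
for n in("scene","top"):
    d=get_image(n); cv2.imwrite(f"pics/{n}1.png",d["img"][:,:,::-1]); np.savez(f"pics/{n}1.npz",**d)
a=cv2.imread("pics/scene1.png")[100:400,100:500];b=cv2.imread("pics/top1.png")[50:350,100:500]
cv2.imwrite("pics/v1.png",np.hstack([a,b]))
E
```

```text
t 5.85 pos [ 0.5908 -0.0185  0.2366] down [-0.0012 -0.     -1.    ] jaw -77.83 q7 -1.462 q1 0.425
F [-0.46 -0.52 -2.17] grip 0.159
tool-frame mm [-345.5   76.7  -23.8] world mm [-96.2 332.7 -76.6] yaw [-179.5    0.5]
```

View pics/v1.png

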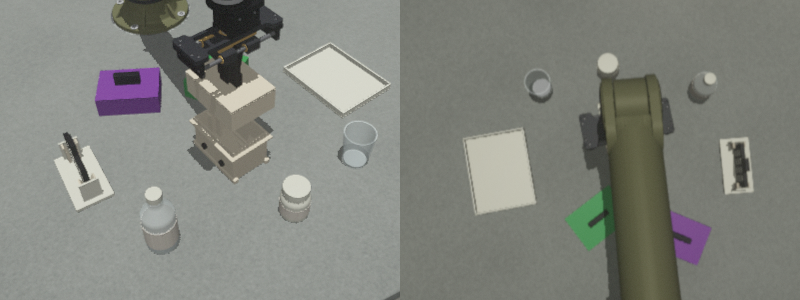

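```bash
python3 - <<'E'
import cv2
a=cv2.imread("pics/scene1.png")[135:290,260:390]
cv2.imwrite("pics/v2.png",cv2.resize(a,None,fx=4,fy=3.8,interpolation=2))
E
```

```text
(no output)
```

View pics/v2.png

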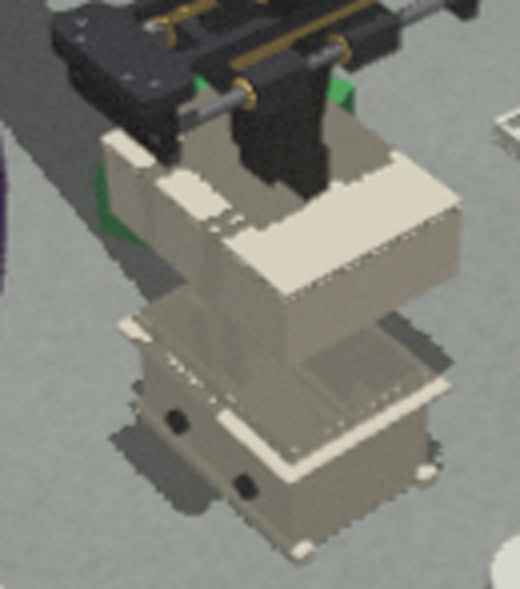

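Request:
drive_tool(
  increments="-10 0 -1 0.5 255; -20 0 -1.5 0 255; -30 0 -2 0 255; -35 0 -2.5 0 255; -35 0 -2.5 0 255; -35 0 -2.5 0 255; -35 0 -2.5 0 255; -35 0 -2.5 0 255; -35 0 -2.5 0 255; -30 0 -2 0 255; -25 0 -2 0 255; -15 0 -1 0 255; -5 0 -0.5 0 255; 0 0 0 0 255; 0 0 0 0 255; 0 0 0 0 255",
)

```text
time: 7.95
position: [0.4973, 0.3133, 0.2372]
tool_rot: [-1.298, 1.059, -1.059]
ft_force: [-0.2, 0.5, -1.6]
grip_width: 0.167
```

```bash
python3 - <<'E'
from h import *
go([.4946,.3142,.0785],11.7)
E
```

```text
t 7.95 pos [0.4973 0.3133 0.2372] down [ 1.e-04 -5.e-04 -1.e+00] jaw -78.43 q7 -2.109 q1 0.003
F [-0.21  0.48 -1.56] grip 0.167
tool-frame mm [ -1.5 158.7  -2.5] world mm [  -2.7    0.9 -158.7] yaw [ 1.799e+02 -1.000e-01]
```

Request:
drive_tool(
  increments="-1.5 10 -2.5 0 255; 0 20 0 0 255; 0 25 0 0 255; 0 25 0 0 255; 0 25 0 0 255; 0 20 0 0 255; 0 12 0 0 255; 0 8 0 0 255; 0 4 0 0 255; 0 2 0 0 255; 0 2 0 0 255; 0 0 0 0 255; 0 0 0 0 255",
)

```text
time: 9.57
position: [0.4942, 0.3153, 0.0845]
tool_rot: [-1.298, 1.058, -1.058]
ft_force: [-0.2, 0.3, -2.3]
grip_width: 0.159
```

```bash
python3 - <<'E'
from h import *
from bench import get_image
go([.4946,.3142,.0782],11.7)
d=get_image("scene"); cv2.imwrite("pics/v3.png",cv2.resize(d["img"][80:260,350:530,::-1],None,fx=3,fy=3))
E
```

```text
t 9.57 pos [0.4942 0.3153 0.0845] down [ 4.e-04  1.e-04 -1.e+00] jaw -78.33 q7 -2.192 q1 -0.043
F [-0.21  0.29 -2.34] grip 0.159
tool-frame mm [1.2 6.3 0.2] world mm [ 0.4 -1.1 -6.3] yaw [180.  -0.]
```

View pics/v3.png

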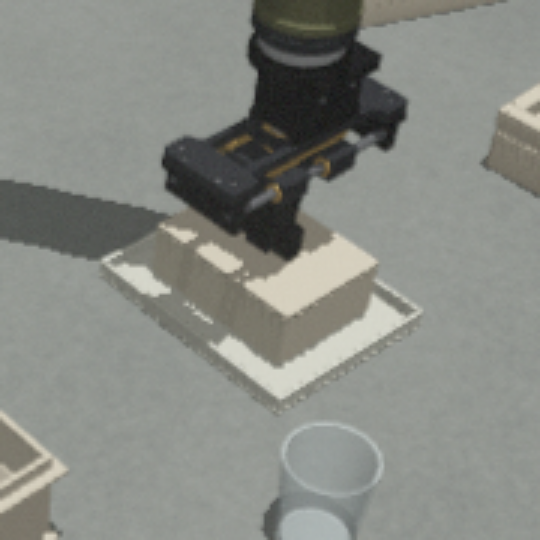

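The cover sits inside the tray walls, level and about 6 mm above the floor. I'll lower it gently.

Request:
drive_tool(
  increments="0 2 0 0 255; 0 2 0 0 255; 0 1 0 0 255; 0 1 0 0 255; 0 0.7 0 0 255; 0 0 0 0 255",
)

```text
time: 10.38
position: [0.494, 0.3153, 0.0782]
tool_rot: [-1.299, 1.058, -1.058]
ft_force: [-3.0, -2.7, 5.5]
grip_width: 0.157
```

Request:
drive_tool(
  increments="0 0 0 0 200; 0 0 0 0 100; 0 0 0 0 0; 0 0 0 0 0; 0 0 0 0 0; 0 0 0 0 0; 0 0 0 0 0; 0 0 0 0 0; 0 -10 0 0 0; 0 -20 0 0 0; 0 -30 0 0 0; 0 -40 0 0 0; 0 -40 0 0 0; 0 -20 0 0 0; 0 0 0 0 0",
)

```text
time: 12.25
position: [0.4947, 0.3159, 0.2393]
tool_rot: [-1.296, 1.056, -1.059]
ft_force: [-0.1, 0.7, -0.1]
grip_width: 1.003
```

```bash
python3 - <<'E'
from h import *
from bench import get_image
go([.517,-.325,.24],5.2)
for n in("scene","top"):
    d=get_image(n); cv2.imwrite(f"pics/{n}2.png",d["img"][:,:,::-1]); np.savez(f"pics/{n}2.npz",**d)
a=cv2.imread("pics/scene2.png")[100:350,200:520];b=cv2.imread("pics/top2.png")[100:350,130:450]
cv2.imwrite("pics/v4.png",cv2.resize(np.hstack([a,b]),None,fx=1.25,fy=1.25))
E
```

```text
t 12.25 pos [0.4947 0.3159 0.2393] down [ 0.0031  0.0013 -1.    ] jaw -78.33 q7 -2.112 q1 0.003
F [-0.14  0.67 -0.05] grip 1.003
tool-frame mm [ 632.1   -1.4 -107.7] world mm [  22.3 -640.9    0.7] yaw [-173.5    6.5]
```

View pics/v4.png

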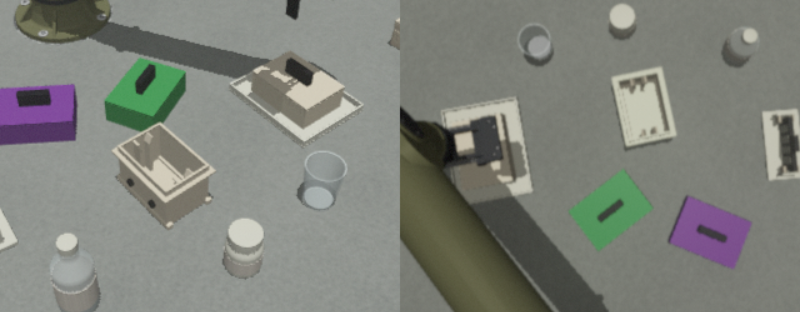

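The cover lies flat in the tray and has been released. The tank is now open in both views, so I can measure the slot.

```bash
python3 - <<'E'
import cv2,numpy as np
def crop(n,x0,x1,y0,y1,s):
    im=np.load(f"pics/{n}2.npz")["img"][y0:y1,x0:x1,::-1].astype(float)
    im=np.clip(im*1.35,0,255).astype(np.uint8)
    return cv2.resize(im,None,fx=s,fy=s,interpolation=cv2.INTER_CUBIC)
cv2.imwrite("pics/c5.png",crop("top",297,353,150,220,8))
cv2.imwrite("pics/c6.png",crop("scene",285,375,195,270,8))
E
```

```text
(no output)
```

View pics/c5.png

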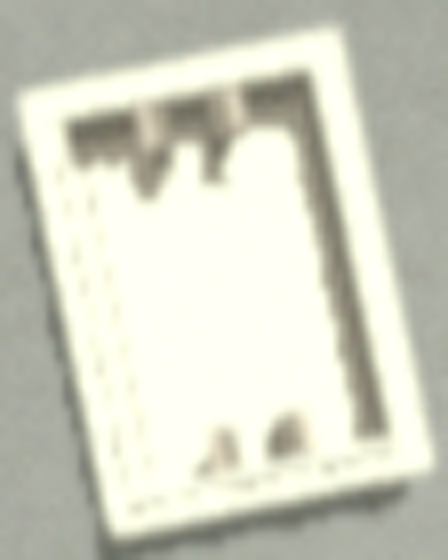

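View pics/c6.png

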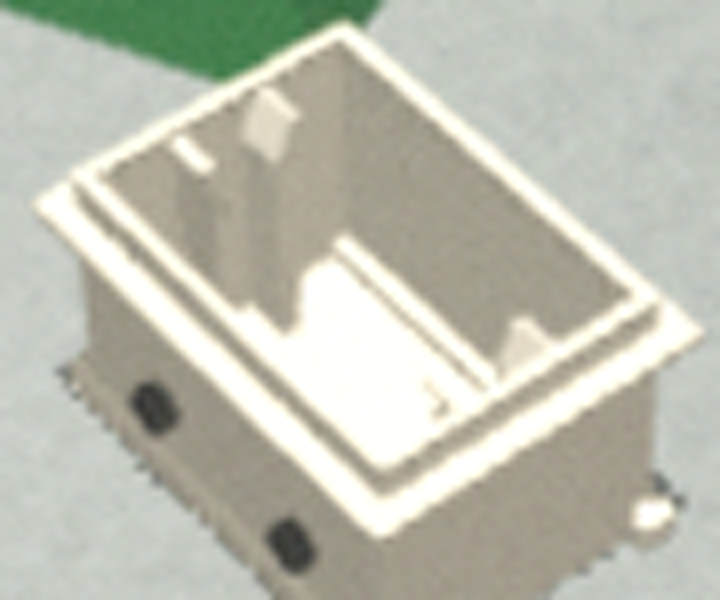

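```bash
python3 - <<'E'
from h import *
np.set_printoptions(precision=4,suppress=True)
s=full([(38,205),(380,537),(704,332)],(285,195),8);t=full([(435,465),(342,27),(17,92)],(297,150),8)
X=tri(s,t);print("ledge",X,"c",(X[0]+X[2])/2,"reproj",np.abs(proj("top",X)-t).max(1))
A=plane("top",full([(342,27),(17,92),(110,542),(435,465)],(297,150),8),.078);print("plane",A,A.mean(0))
v=A[0]-A[3]+A[1]-A[2];print(np.degrees(np.arctan2(v[1],v[0])),np.linalg.norm(np.diff(A,axis=0),axis=1))
B=plane("scene",full([(72,175),(343,22),(660,300),(382,466)],(285,195),8),.09);print("scene rim",B,B.mean(0));v=B[3]-B[0]+B[2]-B[1];print(np.degrees(np.arctan2(v[1],v[0])),np.linalg.norm(np.diff(B,axis=0),axis=1))
B=plane("scene",full([(38,205),(704,332)],(285,195),8),.078);print("scene ledge c",B.mean(0))
im=np.load("pics/top2.npz")["img"][150:220,297:353,::-1].astype(float)
im=np.clip((im-90)*2,0,255).astype(np.uint8);cv2.imwrite("pics/c7.png",cv2.resize(im,None,fx=8,fy=8,interpolation=2))
im=np.load("pics/scene2.npz")["img"][195:270,285:375,::-1].astype(float)
im=np.clip((im-60)*1.4,0,255).astype(np.uint8);cv2.imwrite("pics/c8.png",cv2.resize(im,None,fx=8,fy=8,interpolation=2))
E
```

```text
ledge [[ 0.5318 -0.0872  0.0783]
 [ 0.6734 -0.0556  0.0798]
 [ 0.6501  0.0481  0.0793]] c [ 0.5909 -0.0195  0.0788] reproj [0.387  0.4267 0.0158]
plane [[ 0.6732 -0.0568  0.078 ]
 [ 0.6502  0.0481  0.078 ]
 [ 0.5053  0.0159  0.078 ]
 [ 0.5315 -0.0882  0.078 ]] [ 0.59   -0.0203  0.078 ]
12.53874989516868 [0.1074 0.1484 0.1073]
scene rim [[ 0.5369 -0.0777  0.09  ]
 [ 0.5165  0.0102  0.09  ]
 [ 0.6439  0.0385  0.09  ]
 [ 0.6616 -0.048   0.09  ]] [ 0.5897 -0.0193  0.09  ]
12.959169405582774 [0.0902 0.1304 0.0883]
scene ledge c [ 0.5905 -0.0187  0.078 ]
```

View pics/c7.png

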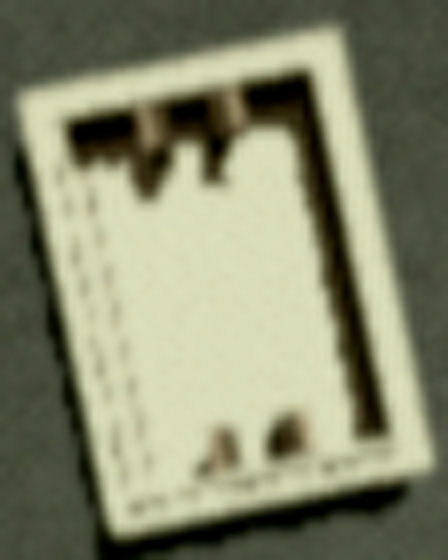

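View pics/c8.png

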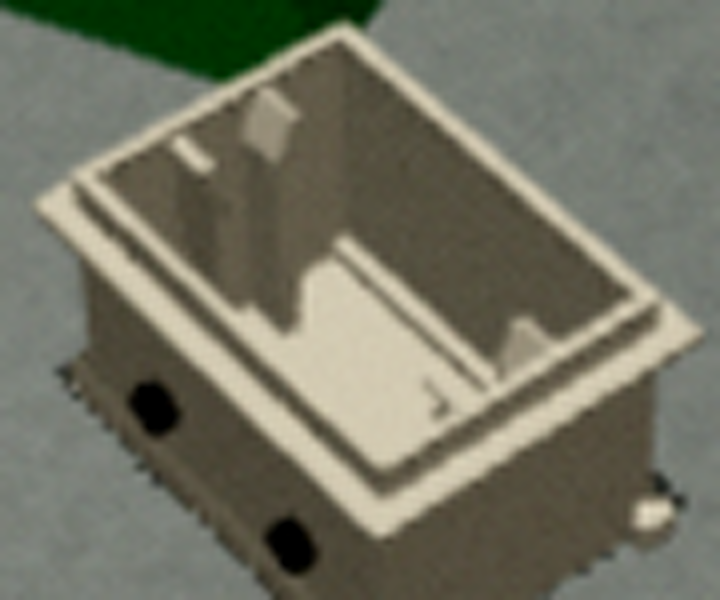

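Request:
drive_tool(
  increments="0 0 0 6.5 0; 15 0 -1 0 0; 30 0 -1.5 0 0; 40 0 -2.4 0 0; 45 0 -2.5 0 0; 45 0 -2.5 0 0; 45 0 -2.5 0 0; 45 0 -2.5 0 0; 45 0 -2.5 0 0; 45 0 -2.5 0 0; 45 0 -2.5 0 0; 45 0 -2.5 0 0; 45 0 -2.5 0 0; 45 0 -2.5 0 0; 40 0 -2.5 0 0; 35 0 -1.5 0 0; 22 0 -1 0 0; 8 0 0 0 0; 0 0 0 0 0; 0 0 0 0 0",
)

```text
time: 14.85
position: [0.5175, -0.3235, 0.2376]
tool_rot: [-1.251, 1.141, -1.14]
ft_force: [0.4, -0.8, -0.1]
grip_width: 1.003
```

```bash
python3 - <<'E'
from h import *
go([.517,-.325,.114],5.2)
E
```

```text
t 14.85 pos [ 0.5175 -0.3235  0.2376] down [ 1.e-04  7.e-04 -1.e+00] jaw -84.68 q7 -1.006 q1 0.708
F [ 0.43 -0.85 -0.12] grip 1.003
tool-frame mm [  1.5 123.6  -0.6] world mm [  -0.5   -1.5 -123.6] yaw [-1.799e+02  1.000e-01]
```

Request:
drive_tool(
  increments="1.5 15 0 0 0; 0 25 0 0 0; 0 25 0 0 0; 0 25 0 0 0; 0 18 0 0 0; 0 10 0 0 0; 0 5.5 0 0 0; 0 0 0 0 0; 0 0 0 0 100; 0 0 0 0 200; 0 0 0 0 255; 0 0 0 0 255; 0 0 0 0 255; 0 0 0 0 255; 0 0 0 0 255; 0 0 0 0 255; 0 0 0 0 255; 0 0 0 0 255; 0 0 0 0 255; 0 0 0 0 255",
  squeeze=20,
)

```text
time: 17.35
position: [0.5171, -0.3268, 0.114]
tool_rot: [-1.251, 1.142, -1.143]
ft_force: [-0.2, 0.1, -1.0]
grip_width: 0.111
```

```bash
python3 - <<'E'
from h import *
from bench import get_image
go([.517,-.325,.114],5.2)
d=get_image("scene"); cv2.imwrite("pics/v5.png",cv2.resize(d["img"][190:320,110:260,::-1],None,fx=4,fy=4))
E
```

```text
t 17.35 pos [ 0.5171 -0.3268  0.114 ] down [-1.e-04 -1.e-04 -1.e+00] jaw -84.83 q7 -1.022 q1 0.706
F [-0.17  0.08 -0.96] grip 0.111
tool-frame mm [-1.8  0.   0.1] world mm [-0.1  1.8 -0. ] yaw [180.  -0.]
```

View pics/v5.png

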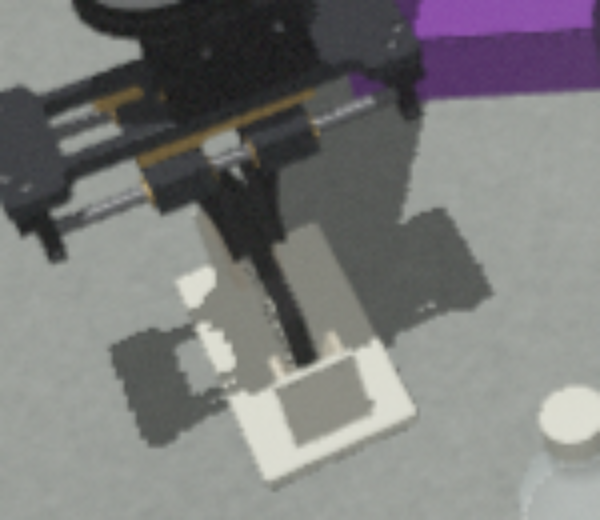

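Request:
drive_tool(
  increments="0 -4 0 0 255; 0 -8 0 0 255; 0 -12 0 0 255; 0 -18 0 0 255; 0 -20 0 0 255; 0 -20 0 0 255; 0 -20 0 0 255; 0 -12 0 0 255; 0 -6 0 0 255; 0 0 0 0 255; 0 0 0 0 255",
)

```text
time: 18.77
position: [0.5167, -0.3265, 0.2331]
tool_rot: [-1.251, 1.144, -1.141]
ft_force: [-0.1, 0.3, -1.3]
grip_width: 0.107
```

```bash
python3 - <<'E'
from h import *
from bench import get_image
go([.590,-.0195,.225],12.5)
d=get_image("scene"); cv2.imwrite("pics/v6.png",cv2.resize(d["img"][160:320,90:270,::-1],None,fx=3.5,fy=3.5))
E
```

```text
t 18.77 pos [ 0.5167 -0.3265  0.2331] down [-1.4e-03  7.0e-04 -1.0e+00] jaw -84.83 q7 -1.004 q1 0.711
F [-0.06  0.31 -1.28] grip 0.107
tool-frame mm [-299.2    8.3  100.7] world mm [ 73.3 307.   -8.1] yaw [172.7  -7.3]
```

View pics/v6.png

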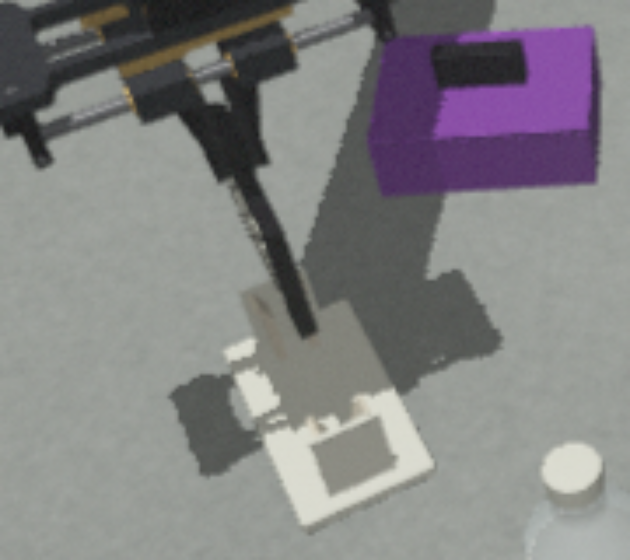

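Request:
drive_tool(
  increments="0 0 0 -3.7 255; 0 0 0 -3.6 255; -10 0 5 0 255; -20 0 10 0 255; -30 0 14.6 0 255; -33 0 16 0 255; -33 0 16 0 255; -33 0 16 0 255; -33 0 16 0 255; -33 0 16 0 255; -26 0 12.4 0 255; -18 0 9 0 255; -10 0 5 0 255; -4.9 0 2 0 255; 0 0 0 0 255; 0 0 0 0 255; 0 0 0 0 255",
)

```text
time: 20.95
position: [0.5905, -0.0206, 0.234]
tool_rot: [-1.304, 1.048, -1.049]
ft_force: [-0.4, 0.4, -0.4]
grip_width: 0.115
```

```bash
python3 - <<'E'
from h import *
from bench import get_image
np.set_printoptions(precision=4,suppress=True)
go([.590,-.0195,.110],12.5)
for n in("scene","top"):
    d=get_image(n); np.savez(f"pics/{n}3.npz",**d)
im=np.load("pics/scene3.npz")["img"][150:270,270:390,::-1].astype(float)
cv2.imwrite("pics/v7.png",cv2.resize(np.clip(im*1.5,0,255).astype(np.uint8),None,fx=5,fy=5,interpolation=2))
E
```

```text
t 20.95 pos [ 0.5905 -0.0206  0.234 ] down [-0.0001 -0.0003 -1.    ] jaw -77.61 q7 -1.441 q1 0.368
F [-0.37  0.42 -0.4 ] grip 0.115
tool-frame mm [ -1.3 124.   -0.2] world mm [  -0.5    1.1 -124. ] yaw [179.9  -0.1]
```

View pics/v7.png

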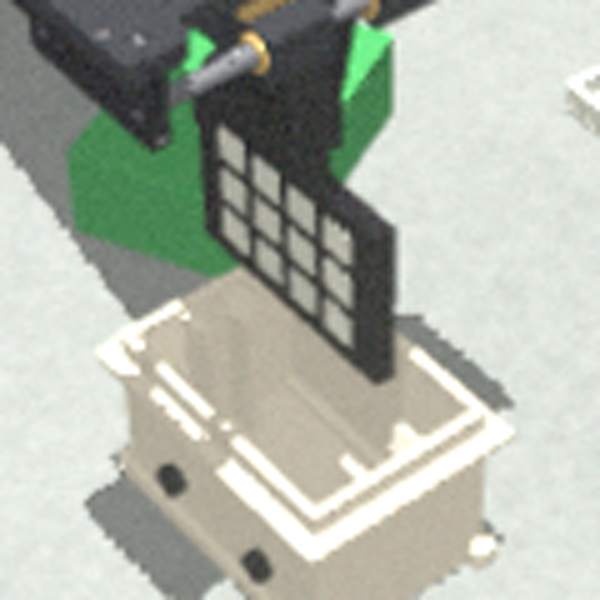

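```bash
python3 - <<'E'
from h import *
np.set_printoptions(precision=4,suppress=True)
px=full([(377,384),(207,231),(398,371)],(270,150),5)
A=plane("scene",px,.130);print(A,np.linalg.norm(A[0]-A[1]))
u=np.array([np.cos(np.radians(12.4)),np.sin(np.radians(12.4)),0]);w=np.array([-u[1],u[0],0])
c=(A[0]+A[1])/2+w*.005;print("cassette bottom centre",c)
v=A[0]-A[1];print("ang",np.degrees(np.arctan2(v[1],v[0])))
t=np.array([.590,-.0195,0]);d=(c-t);print("offset along, across mm",d@u*1e3,d@w*1e3)
E
```

```text
[[ 0.6432 -0.0111  0.13  ]
 [ 0.5352 -0.0352  0.13  ]
 [ 0.6407 -0.0007  0.13  ]] 0.1105605439963884
cassette bottom centre [ 0.5881 -0.0183  0.13  ]
ang 12.555239968223374
offset along, across mm -1.562457781515432 1.601570642748723
```

Request:
drive_tool(
  increments="0 8 1.5 0 255; 0 12 0 0 255; 0 10 0 0 255; 0 6 0 0 255; 0 4 0 0 255; 0 4 0 0 255; 0 4 0 0 255; 0 4 0 0 255; 0 4 0 0 255; 0 4 0 0 255; 0 4 0 0 255; 0 0 0 0 255",
)

```text
time: 22.55
position: [0.5918, -0.0194, 0.1696]
tool_rot: [-1.305, 1.048, -1.047]
ft_force: [0.9, 1.3, -1.6]
grip_width: 0.114
```

```bash
python3 - <<'E'
from h import *
go([.590,-.0195,.110],12.5)
from bench import get_image
im=get_image("scene")["img"][150:270,270:390,::-1].astype(float)
cv2.imwrite("pics/v8.png",cv2.resize(np.clip(im*1.5,0,255).astype(np.uint8),None,fx=5,fy=5,interpolation=2))
E
```

```text
t 22.55 pos [ 0.5918 -0.0194  0.1696] down [-8.e-04 -0.e+00 -1.e+00] jaw -77.53 q7 -1.459 q1 0.36
F [ 0.9   1.34 -1.65] grip 0.114
tool-frame mm [-0.3 59.6 -1.7] world mm [ -1.8  -0.1 -59.6] yaw [180.  -0.]
```

View pics/v8.png

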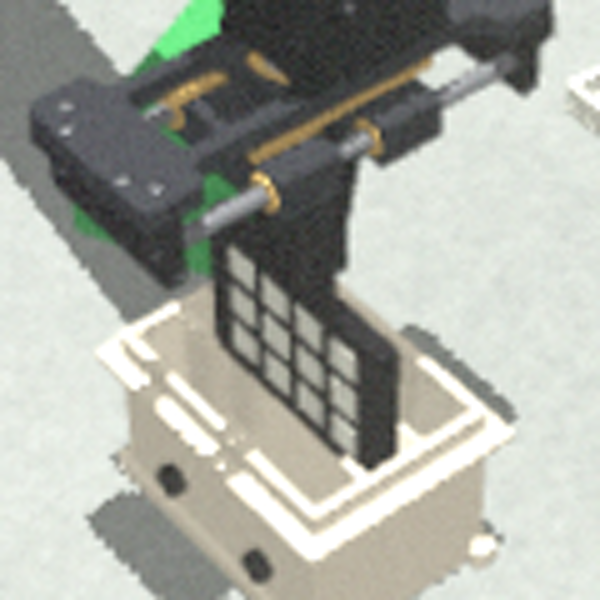

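Request:
drive_tool(
  increments="0 5 0 0 255; 0 6 0 0 255; 0 8 0 0 255; 0 8 0 0 255; 0 8 0 0 255; 0 8 0 0 255; 0 5 0 0 255; 0 4 0 0 255; 0 3 0 0 255; 0 0 0 0 255; 0 0 0 0 255",
)

```text
time: 23.98
position: [0.5922, -0.0194, 0.1153]
tool_rot: [-1.304, 1.047, -1.048]
ft_force: [-0.5, -0.1, -0.7]
grip_width: 0.111
```

Request:
drive_tool(
  increments="0 2 0 0 255; 0 1.5 0 0 255; 0 1 0 0 255; 0 0.8 0 0 255; 0 0 0 0 255",
)

```text
time: 24.6
position: [0.5919, -0.0195, 0.11]
tool_rot: [-1.305, 1.047, -1.047]
ft_force: [-1.0, 0.2, 2.6]
grip_width: 0.112
```

Request:
drive_tool(
  increments="0 0 0 0 210; 0 0 0 0 180; 0 0 0 0 160; 0 0 0 0 160; 0 0 0 0 160; 0 0 0 0 160; 0 -5 0 0 160; 0 -12 0 0 160; 0 -20 0 0 160; 0 -30 0 0 100; 0 -30 0 0 0; 0 -20 0 0 0; -15 0 0 0 0; -40 0 -10 0 0; -50 0 -20 0 0; -50 0 -20 0 0; -40 0 -10 0 0; -15 0 0 0 0; 0 0 0 0 0; 0 0 0 0 0",
)

```text
time: 27.1
position: [0.4888, 0.171, 0.2263]
tool_rot: [-1.304, 1.049, -1.049]
ft_force: [0.6, -0.1, -0.0]
grip_width: 1.0
```

```bash
python3 - <<'E'
from h import *
go([.590,-.0195,.110],12.5)
from bench import get_image
for n in("scene","top"):
    d=get_image(n); np.savez(f"pics/{n}4.npz",**d); cv2.imwrite(f"pics/{n}4.png",d["img"][:,:,::-1])
im=np.load("pics/scene4.npz")["img"][180:280,280:380,::-1].astype(float)
a=cv2.resize(np.clip(im*1.4,0,255).astype(np.uint8),None,fx=4,fy=4,interpolation=2)
im=np.load("pics/top4.npz")["img"][140:240,280:380,::-1].astype(float)
b=cv2.resize(np.clip(im*1.2,0,255).astype(np.uint8),None,fx=4,fy=4,interpolation=2)
cv2.imwrite("pics/v9.png",np.hstack([a,b]))
E
```

```text
t 27.1 pos [0.4888 0.171  0.2263] down [-5.e-04 -7.e-04 -1.e+00] jaw -77.67 q7 -1.78 q1 0.179
F [ 0.63 -0.08 -0.05] grip 1.0
tool-frame mm [207.6 116.4  58.3] world mm [ 101.2 -190.5 -116.3] yaw [179.8  -0.2]
```

View pics/v9.png

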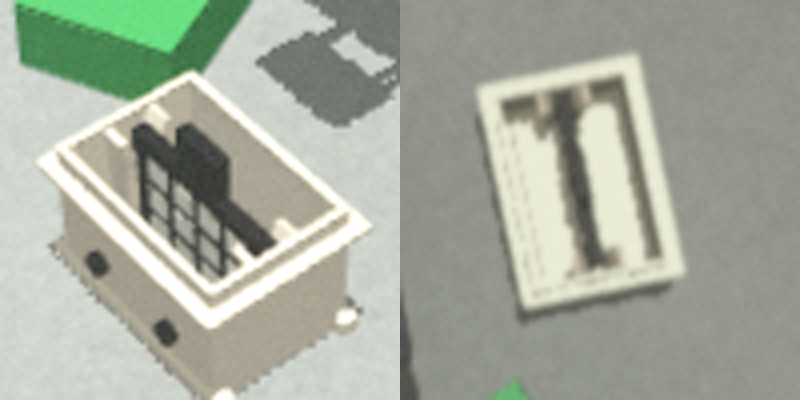

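View pics/scene4.png

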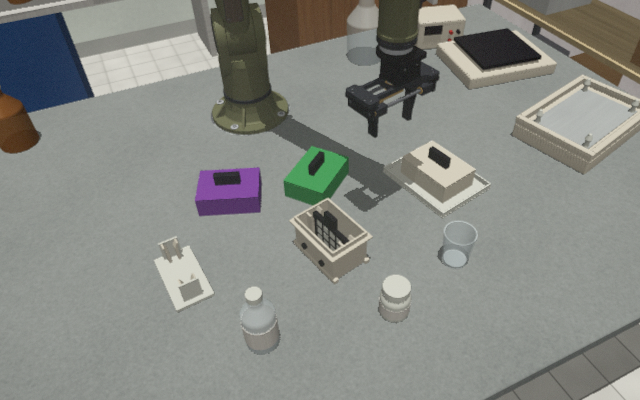

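```bash
python3 - <<'E'
from h import *
np.set_printoptions(precision=4,suppress=True)
s=full([(142,128),(266,246)],(280,180),4);t=full([(197,264),(168,95)],(280,140),4)
X=tri(s,t);print("body top ends",X,"mid",X.mean(0),np.linalg.norm(X[0]-X[1]),np.abs(proj("top",X)-t).max(1))
print(plane("scene",full([(203,147)],(280,180),4),.116))
E
```

```text
body top ends [[ 0.5364 -0.0299  0.082 ]
 [ 0.6443 -0.0102  0.0874]] mid [ 0.5903 -0.02    0.0847] 0.1098621956244031 [0.5343 0.369 ]
[[ 0.5939 -0.0192  0.116 ]]
```

The cassette's top edge triangulates to (0.590, −0.020, 0.085). A fully seated one should be at z = 0.086 over the tank centre (0.590, −0.0195). The bottle, beaker and jar have not moved.

```bash
python3 -c "
from bench import workorder
print(workorder.close_job())"
```

```text
the job is handed in; nothing more can be done
None
```

I laid the cover flat in the tray, handle up, and stood the cassette in the tank's slot. I released both, backed the gripper clear, and handed the job in at about 27 s of the 72 s allowed. No verdict is reported on hand-in.

- **Cover:** it met the tray floor at a TCP height of 0.078 m, as expected. It was released within about 2 mm of the measured tray centre. The last picture shows it lying in the tray, but I checked its flatness only by eye.
- **Cassette:** it went down between the ribs with little force and touched the floor at a TCP height of 0.110 m, the expected value. From two views, the middle of its top edge came out at (0.590, −0.020, 0.085) m. Fully down, it should be at z = 0.086 m, over the measured tank centre (0.590, −0.0195).
- **Bystanders:** the bottle, beaker and jar look unmoved in the last picture.

**Disagreements:**
- The two triangulated ends of the cassette's top edge differed by 5 mm in height (0.082 and 0.087 m), with pixel errors of up to about 0.5. I took this as blur rather than tilt.
- Before insertion, one view put the cassette about 1.6 mm off the slot centre each way. I corrected 1.5 mm lengthwise and left the sideways part to the slot's flare.

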